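Lock the board carriage and find the socket for its clamp nut

TASK

On the circuit-board holder, first slide the barrel bolt fully home into its keeper so that the board carriage is locked. Then find out which of the three sockets on the rail fits the carriage's recessed clamp nut, trying them on it as needed, stand any that does not fit back upright on the rail, and finish with the fitting socket pushed fully down on the nut and the gripper still holding it. Do not tip a socket over, and leave the other things on the bench where they are.

Things in the scene. Friction and masses are not known exactly. Their poses are not given: they have to be found in the camera images.
- bolt (a joint): travel of the barrel bolt along its guides, in m: at the start withdrawn, between 0 and 0.012; 0.035 is fully home in the keeper. It slides along the holder's +y with about 2 N of friction and stays where it is left.
- bolt_knob (a point): on the axis of the bolt's upright round knob (12 mm in diameter), 14 mm below its top and 63 mm above the bench; moves with the bolt, axes of the holder. The guide blocks beside it end 21 mm below this point, the keeper 13 mm below: keep the fingertips no lower than 19 mm below this point. At that height 25 mm are free on every side of the knob.
- keeper (a point): centre of the keeper block on the carriage, 18 mm along y, which the end of the bolt enters
- holder: circuit-board holder, fixed on the bench: grey base plate 240 (x) x 250 (y) x 20 mm, bolt along its front (-x) edge, board at the right front (-y), aluminium carriage with the clamp nut at the left front (+y), black control box 60 mm tall along the back (+x). Origin: centre of the plate's underside, z up.
- nut_seat (a point): on the axis of the clamp nut, at the washer it stands on, 32 mm above the bench; axes of the holder. A fixed round collar around the nut, 56 mm outside, rises 9 mm above the washer and leaves 2 mm around the fitting socket. The fitting socket's underside comes down to this point; a too wide socket stops on the collar, 9 mm above it; a too narrow one on the nut's top, 14 mm above it.
- nut_top (a point): centre of the clamp nut's top, 14 mm above nut_seat; axes of the holder. The upright nut is 16, 21 or 26 mm across flats: which one differs from run to run. Two opposite corners lie on this x axis, so a socket goes on with its own x axis along it or turned by any multiple of 60 degrees, with 1 mm of play on each side. A thin stud (8 mm in diameter) stands 5 mm above this point.
- rail: socket rail, fixed on the bench: steel plate 70 (x) x 230 (y) x 12 mm, origin at the centre of its underside. Three places at y = -75, 0 and +75 mm on its x = 0 line, each with an upright pin, 12 mm in diameter and 8 mm tall, over which a socket's bore stands loosely, its underside on the plate. Which socket stands where differs from run to run.
- socket_s: The narrowest of three plain steel sockets. Round body 27 mm in diameter, 32 mm tall; six-sided bore below, 18 mm across flats, 24 mm deep, fits a nut 2 mm smaller. Above it a square adapter to grip, 18 x 18 x 28 mm (60 mm tall in all), its flats facing the socket's x and y. Origin: centre of the underside, z up; two corners of the bore on its x axis. Stands upright, bore down, any yaw.
- socket_m: The middle one of three plain steel sockets. Round body 35 mm in diameter, 32 mm tall; six-sided bore below, 23 mm across flats, 24 mm deep, fits a nut 2 mm smaller. Above it a square adapter to grip, 18 x 18 x 28 mm (60 mm tall in all), its flats facing the socket's x and y. Origin: centre of the underside, z up; two corners of the bore on its x axis. Stands upright, bore down, any yaw.
- socket_l: The widest of three plain steel sockets. Round body 43 mm in diameter, 32 mm tall; six-sided bore below, 28 mm across flats, 24 mm deep, fits a nut 2 mm smaller. Above it a square adapter to grip, 18 x 18 x 28 mm (60 mm tall in all), its flats facing the socket's x and y. Origin: centre of the underside, z up; two corners of the bore on its x axis. Stands upright, bore down, any yaw.
- heatsink: loose finned aluminium heat sink, 36 x 36 x 22 mm, lying on the board; to be left alone. Origin: centre of the underside.
- solder_reel: loose reel, 48 mm in diameter, 36 mm tall, upright behind (+x) the socket rail; to be left alone. Origin: centre of the underside.
- flux_tub: loose tub with lid, 60 mm in diameter, 65 mm tall, behind (+x) the socket rail; to be left alone. Origin: centre of the underside.
- tip_tin: loose open brass tin, 68 mm in diameter, 35 mm tall; to be left alone. Origin: centre of the underside.
- screwdriver: loose screwdriver, 160 mm long, lying on the bench; to be left alone.
- cleaner_can: loose can, 52 mm in diameter, 120 mm tall; to be left alone. Origin: centre of the underside.
Not all that is in view belongs to the job. Leave any orange look-alike of the socket_m alone. Leave any turquoise look-alike of the socket_s alone.

How it is judged:
On the way, in this order (a step that is already met when the one before it is completed fails the run):
1. the bolt is fully home in its keeper (value of joint bolt above 0.031 m), for 0.2 s.
2. a socket is fully down on the clamp nut, held by the gripper, with the others upright on the rail (((z of socket_s in the frame of nut_seat between -0.004 and 0.004 m and horizontal distance between socket_s and nut_seat below 0.005 m and angle between each of socket_s, socket_m, socket_l's own z axis and vertical below 0.1 rad and contact force between the fingers and socket_s above 1 N and z of socket_m in the frame of rail between 0.008 and 0.017 m and x of socket_m in the frame of rail between -0.02 and 0.02 m and y of socket_m in the frame of rail between -0.1 and 0.1 m and z of socket_l in the frame of rail between 0.008 and 0.017 m and x of socket_l in the frame of rail between -0.02 and 0.02 m and y of socket_l in the frame of rail between -0.1 and 0.1 m) or (z of socket_m in the frame of nut_seat between -0.004 and 0.004 m and horizontal distance between socket_m and nut_seat below 0.005 m and angle between each of socket_m, socket_s, socket_l's own z axis and vertical below 0.1 rad and contact force between the fingers and socket_m above 1 N and z of socket_s in the frame of rail between 0.008 and 0.017 m and x of socket_s in the frame of rail between -0.02 and 0.02 m and y of socket_s in the frame of rail between -0.1 and 0.1 m and z of socket_l in the frame of rail between 0.008 and 0.017 m and x of socket_l in the frame of rail between -0.02 and 0.02 m and y of socket_l in the frame of rail between -0.1 and 0.1 m) or (z of socket_l in the frame of nut_seat between -0.004 and 0.004 m and horizontal distance between socket_l and nut_seat below 0.005 m and angle between each of socket_l, socket_s, socket_m's own z axis and vertical below 0.1 rad and contact force between the fingers and socket_l above 1 N and z of socket_s in the frame of rail between 0.008 and 0.017 m and x of socket_s in the frame of rail between -0.02 and 0.02 m and y of socket_s in the frame of rail between -0.1 and 0.1 m and z of socket_m in the frame of rail between 0.008 and 0.017 m and x of socket_m in the frame of rail between -0.02 and 0.02 m and y of socket_m in the frame of rail between -0.1 and 0.1 m))), for 0.2 s.
At the end, for the whole second after the job is handed in: The bolt is within 4 mm of fully home; the fitting socket stands on the nut with its underside within 4 mm of the washer, within 5 mm of the nut's axis, upright within 0.1 rad and still gripped with over 1 N; the other two stand upright (within 0.1 rad) on the rail, within 20 mm of its centre line (value of joint bolt above 0.031 m and ((z of socket_s in the frame of nut_seat between -0.004 and 0.004 m and horizontal distance between socket_s and nut_seat below 0.005 m and angle between each of socket_s, socket_m, socket_l's own z axis and vertical below 0.1 rad and contact force between the fingers and socket_s above 1 N and z of socket_m in the frame of rail between 0.008 and 0.017 m and x of socket_m in the frame of rail between -0.02 and 0.02 m and y of socket_m in the frame of rail between -0.1 and 0.1 m and z of socket_l in the frame of rail between 0.008 and 0.017 m and x of socket_l in the frame of rail between -0.02 and 0.02 m and y of socket_l in the frame of rail between -0.1 and 0.1 m) or (z of socket_m in the frame of nut_seat between -0.004 and 0.004 m and horizontal distance between socket_m and nut_seat below 0.005 m and angle between each of socket_m, socket_s, socket_l's own z axis and vertical below 0.1 rad and contact force between the fingers and socket_m above 1 N and z of socket_s in the frame of rail between 0.008 and 0.017 m and x of socket_s in the frame of rail between -0.02 and 0.02 m and y of socket_s in the frame of rail between -0.1 and 0.1 m and z of socket_l in the frame of rail between 0.008 and 0.017 m and x of socket_l in the frame of rail between -0.02 and 0.02 m and y of socket_l in the frame of rail between -0.1 and 0.1 m) or (z of socket_l in the frame of nut_seat between -0.004 and 0.004 m and horizontal distance between socket_l and nut_seat below 0.005 m and angle between each of socket_l, socket_s, socket_m's own z axis and vertical below 0.1 rad and contact force between the fingers and socket_l above 1 N and z of socket_s in the frame of rail between 0.008 and 0.017 m and x of socket_s in the frame of rail between -0.02 and 0.02 m and y of socket_s in the frame of rail between -0.1 and 0.1 m and z of socket_m in the frame of rail between 0.008 and 0.017 m and x of socket_m in the frame of rail between -0.02 and 0.02 m and y of socket_m in the frame of rail between -0.1 and 0.1 m))); the arm keeps its last pose, push and grip.
It fails at once if a socket is tipped over (angle between any of socket_s, socket_m, socket_l's own z axis and vertical above 0.6 rad).
It fails at once if another thing on the bench is moved by more than 40 mm (distance of any of heatsink, solder_reel, flux_tub, tip_tin, screwdriver, cleaner_can from where it was at the start of the episode above 0.04 m).
It also fails if it takes over 72 s, if anything falls off the work surface, if the arm or the gripper's body presses on something with over 40 N, if the wrist force passes 120 N, or if a joint passes its speed limit or range.

ROBOT

A 6-joint arm with a two-finger parallel gripper is mounted at the origin on the work surface. World frame = base frame: x ahead of the robot, y to its left, z up, the work surface at z = 0. Lengths are in m, angles in rad, forces in N, time in s.
With the tool pointing down it reaches from about 0.3 to 0.775 m from the base axis. Payload 14.6 kg.
Tool frame: the origin (TCP) lies at the very end of the fingers, on their centre line; the grasp point (between the pads) lies 19 mm behind it; z points along the fingers, y is the line along which they close (so a half turn about z gives the same grasp; the last joint's range is limited). The gripper opens to 94 mm and grips with 3 to 60 N. Pads are 16 mm wide; open, the fingers measure 119 mm over their backs; the gripper's body (75 mm by 177 mm) begins 78 mm behind the grasp point.
Start: joints at [-1.31, 0.3, 1.521, -0, 1.321, -0.067], TCP at [0.177, -0.521, 0.205] pointing down, gripper open.
Joint ranges: [-3.03, 3.03], [-0.79, 2.21], [0.23, 2.52], [-1.04, 4.18], [0, 3.07], [-2.55, 2.55]. Speed limits (rad/s): [2.22, 2.22, 2.57, 3.14, 3.14, 3.14].

INTERFACE

Orientations are given as a unit quaternion [x, y, z, w].
In Python, from station import manip, capture, camera_params, finder gives the robot as it stands.
- The arm moves only by the tool send_rows, never from a script. Its argument "commands" is a list of rows, each a list of 7 numbers: the turn, a rotation vector about the world's x, y, z each as a share of 60 degrees, from -1 to 1, then the shift along the world's x, y, z each as a share of 0.3 m, from -1 to 1, then the opening, from 0 (shut) to 1 (fully open). A call has 1 to 10 rows; each row is the pose to reach, as a shift and turn from the pose commanded when the call began; what a row does not reach only later rows make up. A row lasts 1/10 s, in which the tool goes at most 50 mm and 8.59 degrees, less where a joint would pass 70% of its speed; a pose out of reach is approached as far as the arm can. A call with a number of a shift or a turn outside -1 to 1 is refused whole. A call with a gripper value outside its range is refused whole. The fingers move at their own pace and stop on an object; "squeeze" is the grip in N (left out, the last holds). Time passes only in rows, so rows that repeat a pose let the fingers close. It gives the time, the measured TCP pose, the force, the opening and the grip force at its end, in the units of the state.
- manip.sense(): the state, without advancing time (a new reading comes with each control period).
- capture(name): name is "scene" or "top" or "wrist"; returns the picture (480x640x3 uint8, red, green, blue); there is no depth.
- camera_params(name): a dict with "intrinsics" (3x3 intrinsics, pixels), "k1" (the pictures are not rectified: a ray, as slopes to the right and down, at radius r is drawn at 1 + k1 r^2 times it, then the intrinsics apply), "world_to_cam" (4x4, takes a point from world to camera coordinates). Camera axes: x right, y up, looking along -z (the intrinsics and any distortion apply to the point x, -y, -z); pixel columns grow to the right and rows downward; lengths in m; the calibration is good to about 2 mm. A picture is of the moment at which its call begins: read the wrist's pose just before it. camera_params takes no time and is no camera call; for the wrist camera it gives the pose at the moment of the call.
- manip.close_job(): hands the job in; it is judged then, once.
Trained networks look in the newest picture that a camera, given by its name, has taken for a name from the list of things; names that differ only in an ending like _2 or _b are one class to them, and where a whole thing is asked for, a point or a joint stands for the part that bears it (a point fixed in the world has none). Each returns a list of dicts, best first, with "score" (0 to 1); they miss things now and then, are a little off and sometimes report something else, mostly with a low value. They report only what shows in the picture. A call takes as long as a camera call. They do not tell look-alikes from the thing itself.
- finder.look_for(camera, query): "point" ([column, row] in pixels, amid what is visible of it).
- finder.landmark_of(camera, query): "point" ([column, row] in pixels: a listed point, or the origin of a listed thing).
The state is a dict: "time": time; "joints": joint angles; "joint_velocities": joint speeds; "tau": joint torques, N m; "tcp_pos": TCP position; "tool_rot": TCP orientation; "wrist_force": force on the tool from outside, world axes, zero at the start; "wrist_torque": the same for the moment, N m; "width": opening from 0.0 (shut) to 1.0 (fully open); "finger_force": force on a finger pad.
Only numpy, scipy, OpenCV 4.12 (cv2) and the standard library are available. Lean on these libraries where they do the work, as an engineer would, in place of code of your own. Each camera call takes 0.05 s, during which the arm holds its last target. There are 200 camera calls.

## Working session

There is one attempt and no reset: what is moved stays moved. The work goes in short steps, Python scripts to look and compute and a tool call to move; the robot and the scene stay as the last step left them, time stands still between calls to the robot, and variables do not carry over. Pictures are saved under pics/ and viewed, at most 13 in all, crops included, and the job is handed in when it is done.

Besides the shell and the picture viewer there is one more tool, called as a command line: name --pt "numbers of a row" for each row, then --argument value for the rest. send_rows: Moves the arm, as the interface text tells. Shift numbers are shares of 0.3 m and turn numbers shares of 60 degrees, none past 1 either way. Its arguments: {"type":"object","properties":{"commands":{"type":"array","items":{"type":"array","items":{"type":"number","minimum":-1,"maximum":1}}},"squeeze":{"type":"number"}},"required":["commands"]}

```bash
mkdir -p pics
cat > h.py <<'E'
from station import manip, capture, camera_params, finder
import numpy as np, cv2
def save(cam,fn):
    im=capture(cam); cv2.imwrite('pics/'+fn,im[:,:,::-1]); return im
def ray(cam,px,P=None):
    P=P or camera_params(cam); K=np.array(P['intrinsics']);k1=P['k1'];T=np.array(P['world_to_cam'])
    d=np.linalg.solve(K,[px[0],px[1],1.])[:2]; u=d.copy()
    for _ in range(30): u=d/(1+k1*(u@u))
    R=T[:3,:3]; o=-R.T@T[:3,3]
    return o,R.T@np.array([u[0],-u[1],-1.])
def at(cam,px,z,P=None):
    o,d=ray(cam,px,P); return o+d*(z-o[2])/d[2]
def proj(cam,X,P=None):
    P=P or camera_params(cam); K=np.array(P['intrinsics']);T=np.array(P['world_to_cam'])
    c=T[:3,:3]@np.array(X)+T[:3,3]; u=np.array([c[0],-c[1]])/-c[2]; u=u*(1+P['k1']*(u@u))
    return (K@[u[0],u[1],1])[:2]
def tri(obs):
    A=np.zeros((3,3));b=np.zeros(3)
    for o,d in obs:
        d=d/np.linalg.norm(d);M=np.eye(3)-np.outer(d,d);A+=M;b+=M@o
    return np.linalg.solve(A,b)
E
python3 - <<'E'
from h import *
save('scene','s0.png');save('top','t0.png')
q={'bolt_knob':.063,'keeper':.05,'holder':0,'nut_seat':.032,'nut_top':.046,'rail':0,'socket_s':.012,'socket_m':.012,'socket_l':.012}
for n,z in q.items():
    for c in ('top','scene'):
        for r in finder.landmark_of(c,n)[:3]:
            print(n,c,round(r['score'],2),np.round(r['point']),np.round(at(c,r['point'],z),4))
for c in ('top','scene'):
    o,d=ray(c,[320,240]);print(c,o,d)
print(manip.sense()['time'])
E
```

```text
bolt_knob top 0.67 [230. 244.] [0.4876 0.1476 0.063 ]
bolt_knob scene 0.59 [344. 183.] [0.501  0.1496 0.063 ]
keeper top 0.71 [190. 255.] [0.4662 0.2361 0.05  ]
keeper scene 0.66 [348. 163.] [0.4725 0.2229 0.05  ]
holder top 0.88 [203. 216.] [0.5627 0.2212 0.    ]
holder top 0.53 [230. 245.] [0.4946 0.1578 0.    ]
holder top 0.23 [173. 233.] [0.5245 0.2894 0.    ]
holder scene 0.93 [386. 196.] [ 0.5739  0.217  -0.    ]
nut_seat top 0.62 [174. 231.] [0.5238 0.2795 0.032 ]
nut_seat scene 0.78 [378. 162.] [0.5216 0.2817 0.032 ]
nut_top scene 0.89 [379. 155.] [0.5202 0.2869 0.046 ]
rail top 0.87 [385. 259.] [ 0.4544 -0.194   0.    ]
rail scene 0.85 [242. 308.] [ 0.4621 -0.19    0.    ]
rail scene 0.54 [266. 273.] [ 0.4576 -0.0982  0.    ]
rail scene 0.3 [342. 184.] [0.4701 0.2055 0.    ]
socket_s top 0.71 [437. 295.] [ 0.3703 -0.306   0.012 ]
socket_s top 0.69 [420. 257.] [ 0.4559 -0.2732  0.012 ]
socket_s top 0.65 [353. 254.] [ 0.4647 -0.1214  0.012 ]
socket_s scene 0.94 [218. 332.] [ 0.4592 -0.2629  0.012 ]
socket_s scene 0.94 [165. 331.] [ 0.3748 -0.3077  0.012 ]
socket_s scene 0.77 [
[... 186 characters left out ...]
7 -0.1214  0.012 ]
socket_m scene 0.94 [218. 332.] [ 0.4592 -0.2629  0.012 ]
socket_m scene 0.94 [165. 331.] [ 0.3748 -0.3077  0.012 ]
socket_m scene 0.77 [186. 372.] [ 0.4577 -0.3545  0.012 ]
socket_l top 0.71 [437. 295.] [ 0.3703 -0.306   0.012 ]
socket_l top 0.69 [420. 257.] [ 0.4559 -0.2732  0.012 ]
socket_l top 0.65 [353. 254.] [ 0.4647 -0.1214  0.012 ]
socket_l scene 0.94 [218. 332.] [ 0.4592 -0.2629  0.012 ]
socket_l scene 0.94 [165. 331.] [ 0.3748 -0.3077  0.012 ]
socket_l scene 0.77 [186. 372.] [ 0.4577 -0.3545  0.012 ]
top [ 0.32393458 -0.03904681  1.12033731] [ 0.15650812 -0.00730742 -0.98777716]
scene [ 0.87554772 -0.66020149  0.87987485] [-0.31238081  0.58682499 -0.74711309]
1.0
```

View pics/t0.png

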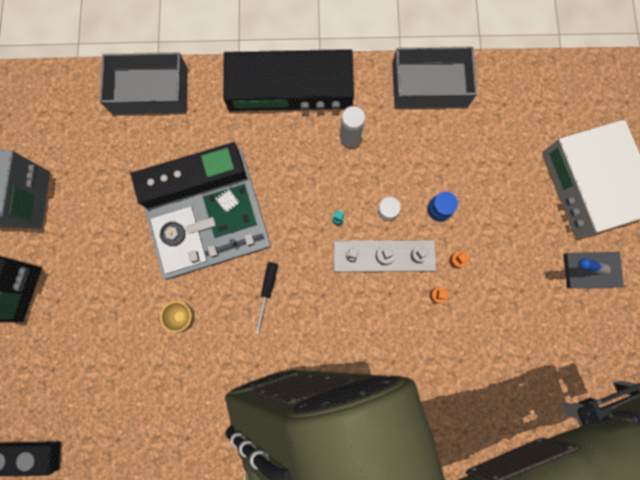

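View pics/s0.png

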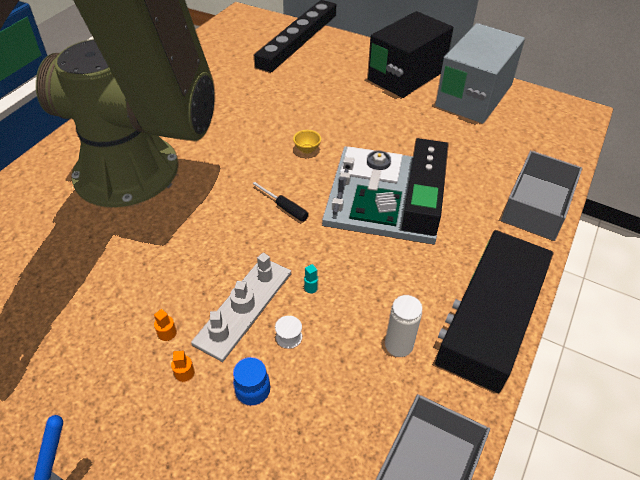

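The top view shows the holder at upper left, yawed about +18°. Its nut is near (174,231) and its knob near (230,244). The rail at (385,257) carries three grey sockets at columns 353, 387 and 420. The orange and turquoise look-alikes stand off the rail.

Run:
```python
from h import *
from scipy.spatial.transform import Rotation as R
capture('top');capture('scene')
def bt(a,b): return tri([ray('top',a),ray('scene',b)])
for n,a,b in [('knob',[230,244],[344,183]),('seat',[174,231],[378,162]),('holder',[203,216],[386,196]),('rail',[385,259],[242,308])]:
    print(n,bt(a,b).round(4))
P=[finder.landmark_of(c,'bolt_knob')[0]['point'] for c in('top','scene')]; print('knob',bt(*P),P)
s=manip.sense();print(R.from_quat(s['tool_rot']).as_matrix().round(3),s['tcp_pos'],s['joints'],s['time'])
T=np.array(camera_params('wrist')['world_to_cam']);Rt=R.from_quat(s['tool_rot']).as_matrix()
print('cam in tool',Rt.T@(-T[:3,:3].T@T[:3,3]-s['tcp_pos']),'view dir',Rt.T@(-T[2,:3]))
print(camera_params('wrist')['intrinsics'])
```

```text
knob [0.4929 0.1528 0.0538]
seat [0.5233 0.2777 0.0344]
holder [ 0.568   0.2258 -0.0096]
rail [ 0.4577 -0.192  -0.0025]
knob [0.49426575 0.14250902 0.06190026] [[234.0, 242.6], [342.4, 183.3]]
[[ 0.947  0.322  0.   ]
 [ 0.322 -0.947  0.   ]
 [ 0.    -0.    -1.   ]] [ 0.17707116 -0.520699    0.20543692] [-1.30959955e+00  2.99889271e-01  1.52103435e+00  5.65513828e-06
  1.32067309e+00 -6.65840834e-02] 1.2
cam in tool [ 0.0846937   0.00071117 -0.17867778] view dir [-2.88705098e-01  6.78172624e-05  9.57418071e-01]
[[354.21067901   0.         319.58916636]
 [  0.         354.21067901 236.16955335]
 [  0.           0.           1.        ]]
```

send_rows --pt "0 0 0 0.9 1 0.1 1" --pt "0 0 0 0.9 1 0.1 1" --pt "0 0 0 0.9 1 0.1 1" --pt "0 0 0 0.9 1 0.1 1" --pt "0 0 0 0.9 1 0.1 1" --pt "0 0 0 0.9 1 0.1 1" --pt "0 0 0 0.9 1 0.1 1" --pt "0 0 0 0.9 1 0.1 1" --pt "0 0 0 0.9 1 0.1 1" --pt "0 0 0 0.9 1 0.1 1"

```text
time: 2.2
tcp_pos: [0.4476, -0.2199, 0.2354]
tool_rot: [0.986, 0.164, -0.0, 0.0]
wrist_force: [0.0, -0.1, -0.8]
width: 1.001
finger_force: 0.0
```

Run:
```python
from h import *
print(manip.sense()['time'],manip.sense()['tcp_pos'],manip.sense()['joint_velocities'])
im=save('wrist','w0.png')
import pickle; pickle.dump(camera_params('wrist'),open('w0.pkl','wb'))
for n in('rail','socket_s'):
    for r in finder.landmark_of('wrist',n)[:5]: print(n,round(r['score'],2),r['point'],at('wrist',r['point'],0.012 if n!='rail' else 0).round(4))
```

```text
2.2 [ 0.44758015 -0.21986666  0.23539601] [-0.05408622 -0.00747017  0.01621908 -0.0041726  -0.00148896 -0.02072056]
rail 0.87 [300.2, 182.4] [ 0.4635 -0.1924  0.    ]
socket_s 0.86 [363.5, 282.1] [ 0.3733 -0.3043  0.012 ]
socket_s 0.86 [230.8, 73.2] [ 0.5498 -0.0899  0.012 ]
socket_s 0.7 [301.9, 183.6] [ 0.4645 -0.195   0.012 ]
socket_s 0.69 [232.8, 160.0] [ 0.4648 -0.1142  0.012 ]
socket_s 0.63 [364.3, 204.5] [ 0.4647 -0.2706  0.012 ]
```

View pics/w0.png

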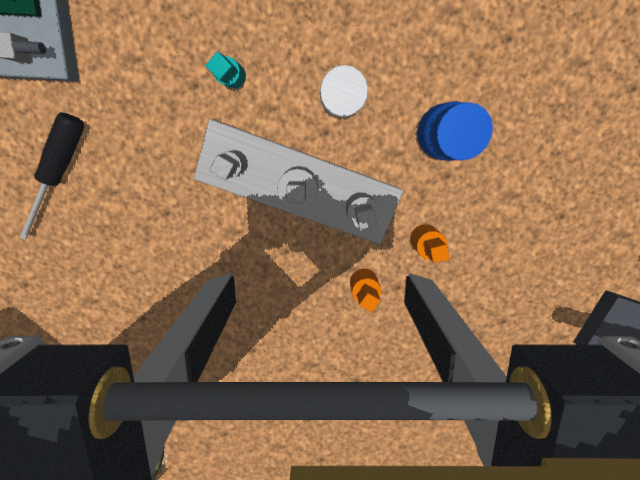

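The wrist view shows the rail at (300,182) with sockets at (230,163), (300,185) and (363,207). The middle one looks largest. Next I go to the holder.

send_rows --pt "0 0 0 0.05 1 0 0.25" --pt "0 0 0 0.05 1 0 0.25" --pt "0 0 0 0.05 1 0 0.25" --pt "0 0 0 0.05 1 0 0.25" --pt "0 0 0 0.05 1 0 0.25" --pt "0 0 0 0.05 1 0 0.25"

```text
time: 2.95
tcp_pos: [0.4618, 0.0795, 0.2357]
tool_rot: [0.987, 0.162, 0.0, 0.0]
wrist_force: [0.6, -0.6, 0.1]
width: 0.526
finger_force: 0.0
```

send_rows --pt "0 0 0 0 0.3 -0.1 0.25" --pt "0 0 0 0 0.3 -0.1 0.25" --pt "0 0 0 0 0.3 -0.1 0.25" --pt "0 0 0 0 0.3 -0.1 0.25"

```text
time: 3.35
tcp_pos: [0.4621, 0.1682, 0.2052]
tool_rot: [0.987, 0.163, -0.0, 0.0]
wrist_force: [0.5, -0.5, -0.1]
width: 0.253
finger_force: 0.0
```

Run:
```python
from h import *
print(manip.sense()['time'],manip.sense()['tcp_pos'])
im=save('wrist','w1.png')
import pickle; pickle.dump(camera_params('wrist'),open('w1.pkl','wb'))
for n,z in [('bolt_knob',.063),('keeper',.05),('nut_seat',.032),('nut_top',.046),('holder',0)]:
    for r in finder.landmark_of('wrist',n)[:2]: print(n,round(r['score'],2),r['point'],at('wrist',r['point'],z).round(4))
```

```text
3.35 [0.46209008 0.16824246 0.20521348]
bolt_knob 0.76 [353.8, 198.1] [0.4958 0.1447 0.063 ]
keeper 0.79 [257.1, 192.8] [0.4693 0.2316 0.05  ]
nut_top 0.18 [257.5, 191.9] [0.4693 0.2323 0.046 ]
holder 0.98 [304.2, 95.4] [0.569  0.2196 0.    ]
```

View pics/w1.png

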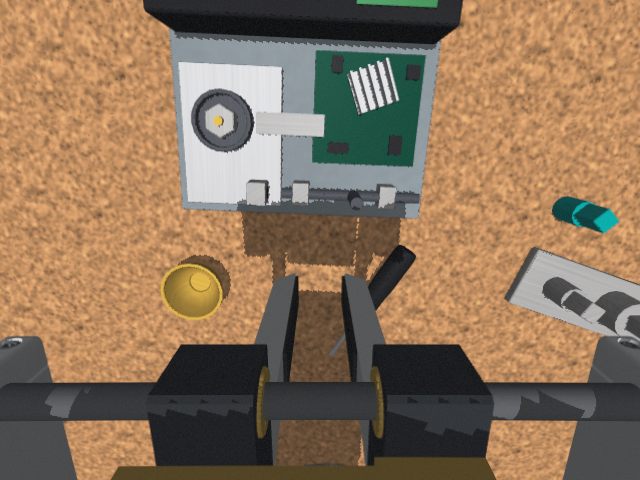

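The nut's collar is at (222,121), with the stud at (219,121). The knob is at (354,198) and the keeper at (257,192). I'll measure the yaw and zoom in on the nut.

Run:
```python
from h import *
import pickle
P=pickle.load(open('w1.pkl','rb'));P0=pickle.load(open('w0.pkl','rb'))
im=cv2.imread('pics/w1.png')
a=at('wrist',[183,208],.02,P);b=at('wrist',[420,217],.02,P);d=a-b;print('front edge',a,b,np.degrees(np.arctan2(-d[0],d[1])),np.linalg.norm(d))
a=at('wrist',[282,66],.032,P);b=at('wrist',[180,63],.032,P);d=b-a;print(np.degrees(np.arctan2(-d[0],d[1])))
a=at('wrist',[324,137],.04,P);b=at('wrist',[256,134],.04,P);d=b-a;print(np.degrees(np.arctan2(-d[0],d[1])))
print('stud',at('wrist',[219,121],.051,P))
c1=cv2.resize(im[80:160,180:260],(400,400),interpolation=cv2.INTER_CUBIC)
im0=cv2.imread('pics/w0.png')
c0=cv2.resize(im0[130:240,190:400],(800,419),interpolation=cv2.INTER_CUBIC)
out=np.zeros((600,800,3),np.uint8)
c1=cv2.resize(im[80:160,180:260],(300,300),interpolation=cv2.INTER_CUBIC)
out[:300,:300]=c1; c0=cv2.resize(im0[130:240,200:400],(545,300),interpolation=cv2.INTER_CUBIC); out[300:,:545]=c0
k=cv2.resize(im[170:230,230:430],(500,150),interpolation=cv2.INTER_CUBIC);out[:150,300:]=k
cv2.imwrite('pics/c.png',out)
```

```text
front edge [0.42201802 0.30426846 0.02      ] [0.49288229 0.06518884 0.02      ] 16.51005869672178 0.24936080007491032
17.314175950286273
16.329598777968823
stud [0.52057451 0.28152999 0.051     ]
```

View pics/c.png

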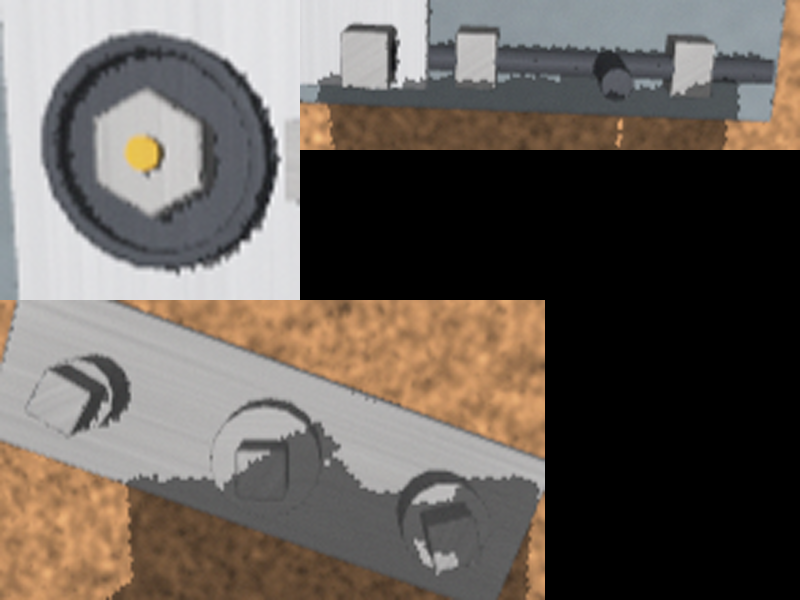

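The nut is about 27 mm across flats at the collar's scale, so it is the 26 mm one and socket_l should fit. That looks like the middle socket on the rail. Now I compute the knob, nut and socket poses.

Run:
```python
from h import *
import pickle
from scipy.spatial.transform import Rotation as R
P=pickle.load(open('w1.pkl','rb'));P0=pickle.load(open('w0.pkl','rb'))
print('knob top',at('wrist',[356.4,203.2],.077,P))
print('stud',at('wrist',[217.9,120.8],.051,P),'nut',at('wrist',[220,120.8],.046,P))
c=lambda x,y:[180+x/3.75,80+y/3.75]
f=[at('wrist',c(95,153),.046,P),at('wrist',c(203,153),.046,P)];print('AF',np.linalg.norm(f[0]-f[1]))
f=[at('wrist',c(44,150),.041,P),at('wrist',c(274,150),.041,P)];print('collar',np.linalg.norm(f[0]-f[1]),(f[0]+f[1])/2)
g=lambda x,y:[200+x/2.725,130+(y-300)/2.725]
for n,L in {'l':[(237,442),(287,441),(287,500),(236,500)]}.items():
    q=[at('wrist',g(*p),.072,P0) for p in L];print(n,np.mean(q,0));[print(np.degrees(np.arctan2(*(q[(i+1)%4]-q[i])[[1,0]])),np.linalg.norm(q[(i+1)%4]-q[i])) for i in range(4)]
a=at('wrist',[233,160],.012,P0);b=at('wrist',[364,204.5],.012,P0);print('rail dir',a,b)
print('body l',np.linalg.norm(at('wrist',g(210,458),.044,P0)-at('wrist',g(324,458),.044,P0)),'m',np.linalg.norm(at('wrist',g(398,520),.044,P0)-at('wrist',g(486,520),.044,P0)))
print(R.from_quat(manip.sense()['tool_rot']).as_matrix().round(3))
```

```text
knob top [0.49421675 0.14339863 0.077     ]
stud [0.52042301 0.28250025 0.051     ] nut [0.5207016  0.28202441 0.046     ]
AF 0.026088757855321713
collar 0.056348149111730125 [0.52176612 0.28138759 0.041     ]
l [ 0.46397518 -0.19153427  0.072     ]
-69.99473187241533 0.01769025430372343
-161.82086515425195 0.021196011532485674
108.85871411995592 0.018356647781332468
16.327390760947893 0.020860897566609044
rail dir [ 0.46512191 -0.1135569   0.012     ] [ 0.46518538 -0.26944431  0.012     ]
body l 0.04382844373693463 m 0.034467734707298386
[[ 0.947  0.32   0.001]
 [ 0.32  -0.947  0.   ]
 [ 0.001  0.    -1.   ]]
```

send_rows --pt "0 0 -0.035 0.108 -0.082 -0.1 0.35" --pt "0 0 -0.035 0.108 -0.082 -0.2 0.35" --pt "0 0 -0.035 0.108 -0.082 -0.35 0.35" --pt "0 0 -0.035 0.108 -0.082 -0.5 0.35" --pt "0 0 -0.035 0.108 -0.082 -0.5 0.35" --pt "0 0 -0.035 0.108 -0.082 -0.5 0" --pt "0 0 -0.035 0.108 -0.082 -0.5 0" --pt "0 0 -0.035 0.108 -0.082 -0.5 0" --pt "0 0 -0.035 0.108 -0.082 -0.5 0" --squeeze 15

```text
time: 4.55
tcp_pos: [0.4956, 0.1446, 0.0576]
tool_rot: [0.989, 0.145, 0.002, -0.0]
wrist_force: [-0.8, -0.2, 8.8]
width: 0.125
finger_force: 15.0
```

send_rows --pt "0 0 0 0 0 0.017 0" --pt "0 0 0 -0.009 0.03 0.017 0" --pt "0 0 0 -0.018 0.06 0.017 0" --pt "0 0 0 -0.023 0.076 0.017 0" --pt "0 0 0 -0.023 0.076 0.017 0"

```text
time: 5.05
tcp_pos: [0.4868, 0.1683, 0.0608]
tool_rot: [0.989, 0.146, -0.0, -0.0]
wrist_force: [-6.4, -0.0, -0.2]
width: 0.122
finger_force: 15.0
```

send_rows --pt "0 0 0 -0.006 0.019 0 0" --pt "0 0 0 -0.01 0.032 0 0" --pt "0 0 0 -0.013 0.042 0 0" --pt "0 0 0 -0.013 0.042 0 0"

```text
time: 5.45
tcp_pos: [0.4842, 0.1772, 0.0607]
tool_rot: [0.989, 0.145, 0.0, 0.003]
wrist_force: [4.1, -30.6, -1.7]
width: 0.26
finger_force: 15.0
```

Run:
```python
from h import *
s=manip.sense();print(s['tcp_pos'],s['wrist_force'],s['time'])
im=capture('wrist')
c=im[120:260,180:420,::-1];cv2.imwrite('pics/k.png',cv2.resize(c,(800,467),interpolation=cv2.INTER_CUBIC))
```

```text
[0.48421612 0.17720289 0.06074607] [  4.1371835  -30.59694711  -1.65362031] 5.45
```

View pics/k.png

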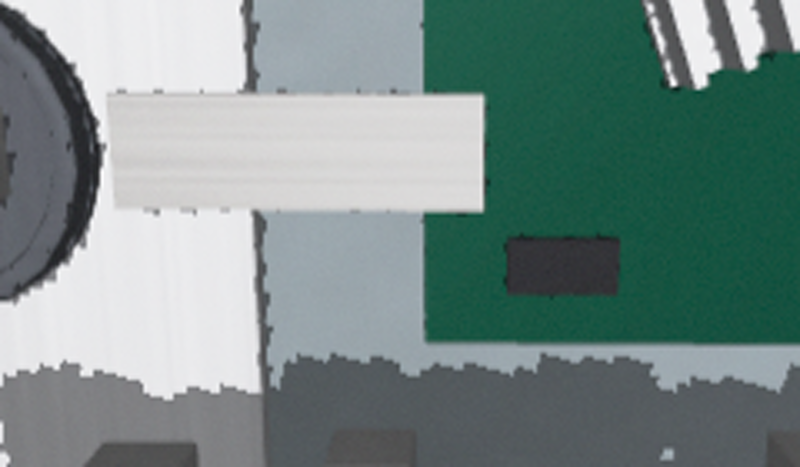

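A 30 N reaction against the 2 N slide friction means the bolt has reached its stop. I release, go up and check.

send_rows --pt "0 0 0 0.004 -0.012 0 0.4" --pt "0 0 0 0.004 -0.012 0 0.4" --pt "0 0 0 0.004 -0.012 0 0.4" --pt "0 0 0 0.004 -0.012 0.15 0.4" --pt "0 0 0 -0.05 -0.012 0.3 0.5" --pt "0 0 0 -0.1 -0.012 0.45 0.5" --pt "0 0 0 -0.1 -0.012 0.48 0.5" --pt "0 0 0 -0.1 -0.012 0.48 0.5"

```text
time: 6.3
tcp_pos: [0.4542, 0.1768, 0.2062]
tool_rot: [0.989, 0.145, 0.002, -0.0]
wrist_force: [-0.3, 0.1, -1.6]
width: 0.498
finger_force: 0.0
```

Run:
```python
from h import *
from scipy.spatial.transform import Rotation as R
s=manip.sense();print(s['tcp_pos'],s['time'])
im=save('wrist','w2.png')
import pickle; pickle.dump(camera_params('wrist'),open('w2.pkl','wb'))
for n,z in [('bolt_knob',.063),('keeper',.05),('nut_seat',.032),('nut_top',.046),('holder',0)]:
    for r in finder.landmark_of('wrist',n)[:2]: print(n,round(r['score'],2),r['point'],at('wrist',r['point'],z).round(4))
out=np.zeros((600,800,3),np.uint8)
out[:300]=cv2.resize(im[140:230,190:430,::-1],(800,300),interpolation=cv2.INTER_CUBIC)
out[300:,:375]=cv2.resize(im[60:140,170:270,::-1],(375,300),interpolation=cv2.INTER_CUBIC)
cv2.imwrite('pics/c2.png',out)
```

```text
[0.45418334 0.1767812  0.20620366] 6.3
bolt_knob 0.56 [337.7, 194.1] [0.4854 0.168  0.063 ]
keeper 0.59 [268.5, 189.8] [0.4684 0.2301 0.05  ]
holder 0.82 [310.4, 92.6] [0.5653 0.2185 0.    ]
```

View pics/c2.png

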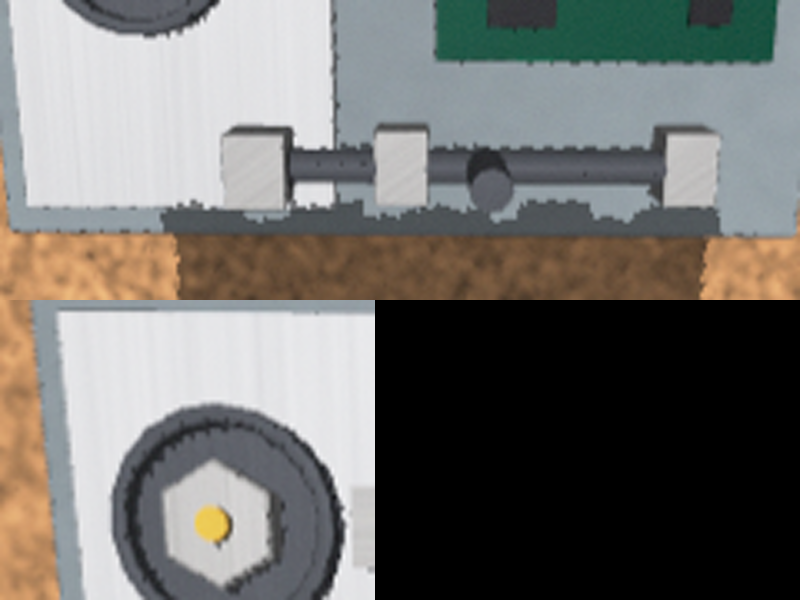

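The bolt end is now inside the keeper at crop (255,165), and the knob moved about 25.5 mm to a firm stop. Next is the middle socket.

send_rows --pt "0 0 0.02 -0.04 -1 -0.03 0.5" --pt "0 0 0.02 -0.04 -1 -0.03 0.5" --pt "0 0 0.02 -0.04 -1 -0.03 0.5" --pt "0 0 0.02 -0.04 -1 -0.03 0.5" --pt "0 0 0.02 -0.04 -1 -0.03 0.5" --pt "0 0 0.02 -0.04 -1 -0.03 0.5"

```text
time: 7.2
tcp_pos: [0.4411, -0.1255, 0.195]
tool_rot: [0.988, 0.155, -0.0, -0.0]
wrist_force: [0.3, 0.2, 0.2]
width: 0.499
finger_force: 0.0
```

send_rows --pt "0 0 0 0 -0.25 -0.1 0.4" --pt "0 0 0 0 -0.25 -0.1 0.4" --pt "0 0 0 0 -0.25 -0.1 0.4" --pt "0 0 0 0 -0.25 -0.1 0.4"

```text
time: 7.6
tcp_pos: [0.4414, -0.1986, 0.1648]
tool_rot: [0.988, 0.155, -0.001, -0.001]
wrist_force: [-0.3, -0.3, 0.2]
width: 0.401
finger_force: 0.0
```

Run:
```python
from h import *
import pickle
from scipy.spatial.transform import Rotation as R
s=manip.sense();print(s['tcp_pos'],R.from_quat(s['tool_rot']).as_matrix()[:,0],s['time'])
im=save('wrist','w3.png');P=camera_params('wrist');pickle.dump(P,open('w3.pkl','wb'))
for r in finder.landmark_of('wrist','socket_l')[:5]: print(round(r['score'],2),r['point'],at('wrist',r['point'],.012).round(4))
P2=pickle.load(open('w2.pkl','rb'))
print('stud',at('wrist',[170+212/3.75,60+224/3.75],.051,P2),'nut',at('wrist',[170+216/3.75,60+224/3.75],.046,P2))
u,v=proj('wrist',[.464,-.193,.06],P).astype(int);print(u,v)
x0,y0=u-60,v-45
cv2.imwrite('pics/c3.png',cv2.resize(im[y0:y0+90,x0:x0+120,::-1],(800,600),interpolation=cv2.INTER_CUBIC));print(x0,y0)
```

```text
[ 0.44136575 -0.19862406  0.16478857] [ 0.95211753  0.3057304  -0.00106336] 7.6
0.97 [242.6, 170.9] [ 0.4655 -0.1158  0.012 ]
0.94 [237.5, 64.3] [ 0.5514 -0.0894  0.012 ]
0.77 [319.5, 197.7] [ 0.4636 -0.1914  0.012 ]
0.71 [393.6, 309.4] [ 0.3752 -0.3013  0.012 ]
0.63 [391.4, 219.0] [ 0.4652 -0.2638  0.012 ]
stud [0.51908172 0.28187917 0.051     ] nut [0.51912139 0.28218893 0.046     ]
321 208
261 163
```

View pics/c3.png

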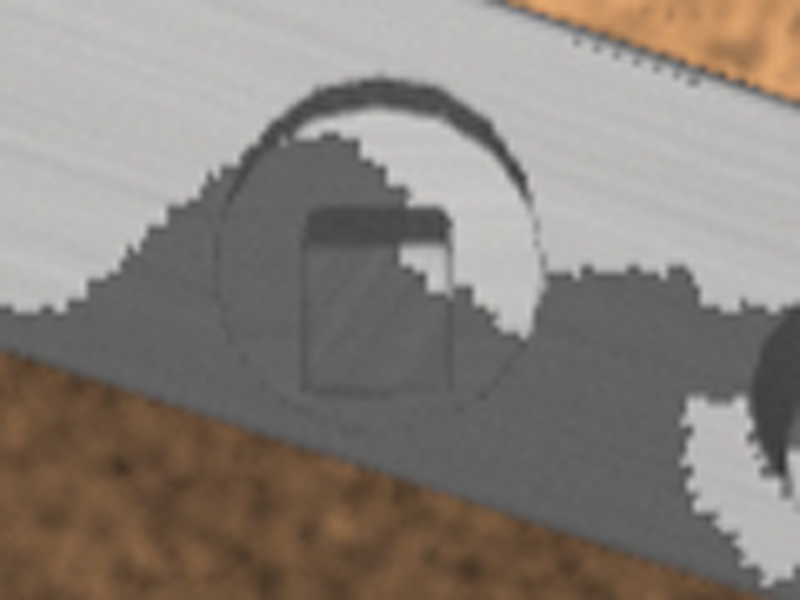

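The adapter's top square spans crop (302,244) to (451,394) and is parallel to the image axes, so the tool yaw already matches it.

Run:
```python
from h import *
import pickle
P=pickle.load(open('w3.pkl','rb'))
g=lambda x,y:[261+x/6.667,163+y/6.667]
c=at('wrist',g(376.5,319),.072,P);print(c,'body',at('wrist',g(378,258),.044,P));print((c-manip.sense()['tcp_pos'])/.3)
print(np.linalg.norm(at('wrist',g(302,319),.072,P)-at('wrist',g(451,319),.072,P)))
```

```text
[ 0.46363906 -0.18991927  0.072     ] body [ 0.46528024 -0.18940602  0.044     ]
[ 0.07266089  0.02623099 -0.31211325]
0.017542843625423663
```

send_rows --pt "0 0 0 0.076 0.029 -0.05 0.4" --pt "0 0 0 0.076 0.029 -0.2 0.4" --pt "0 0 0 0.076 0.029 -0.32 0.4" --pt "0 0 0 0.076 0.029 -0.39 0.4" --pt "0 0 0 0.076 0.029 -0.39 0.4" --pt "0 0 0 0.076 0.029 -0.39 0" --pt "0 0 0 0.076 0.029 -0.39 0" --pt "0 0 0 0.076 0.029 -0.39 0" --pt "0 0 0 0.076 0.029 -0.39 0" --squeeze 30

```text
time: 8.6
tcp_pos: [0.465, -0.1899, 0.0497]
tool_rot: [0.988, 0.155, 0.001, 0.0]
wrist_force: [-0.9, 2.7, 7.8]
width: 0.19
finger_force: 30.0
```

send_rows --pt "0 0 0 0 0 0.1 0" --pt "0 0 0 0 0 0.25 0" --pt "0 0 0 0 0 0.4 0" --pt "0 0 0 0 0.1 0.4 0" --pt "0 0 0 0.05 0.25 0.4 0" --pt "0 0 0 0.08 0.4 0.4 0" --pt "0 0 0 0.1 0.55 0.4 0" --pt "0 0 0 0.1 0.7 0.4 0" --pt "0 0 0 0.1 0.85 0.4 0" --pt "0 0 0 0.1 1 0.4 0"

```text
time: 9.6
tcp_pos: [0.4941, 0.112, 0.169]
tool_rot: [0.988, 0.155, 0.0, 0.0]
wrist_force: [1.1, 0.3, -0.9]
width: 0.191
finger_force: 30.0
```

send_rows --pt "0 0 -0.02 0.083 0.15 0 0" --pt "0 0 -0.02 0.083 0.3 0 0" --pt "0 0 -0.02 0.083 0.45 0 0" --pt "0 0 -0.02 0.083 0.573 0 0" --pt "0 0 -0.02 0.083 0.573 -0.1 0" --pt "0 0 -0.02 0.083 0.573 -0.15 0" --pt "0 0 -0.02 0.083 0.573 -0.15 0"

```text
time: 10.3
tcp_pos: [0.5183, 0.2812, 0.1214]
tool_rot: [0.989, 0.145, -0.002, 0.001]
wrist_force: [0.2, 0.5, -1.4]
width: 0.189
finger_force: 30.0
```

Run:
```python
from h import *
import pickle
s=manip.sense();print(s['tcp_pos'],s['tool_rot'],s['wrist_force'],s['finger_force'],s['width'],s['time'])
im=save('wrist','w4.png');P=camera_params('wrist');pickle.dump(P,open('w4.pkl','wb'))
for q in('socket_l','nut_seat'):
  for r in finder.landmark_of('wrist',q)[:3]: print(q,round(r['score'],2),r['point'],at('wrist',r['point'],.032).round(4))
cv2.imwrite('pics/c4.png',cv2.resize(im[130:370,160:480,::-1],(800,600),interpolation=cv2.INTER_CUBIC))
```

```text
[0.51833276 0.28116091 0.1214369 ] [ 9.89449405e-01  1.44862648e-01 -2.06282116e-03  6.58369034e-04] [ 0.24324562  0.53230292 -1.42279699] 29.970605671405792 0.18906586855670687 10.3
socket_l 0.75 [318.8, 268.7] [0.4959 0.2742 0.032 ]
```

View pics/c4.png

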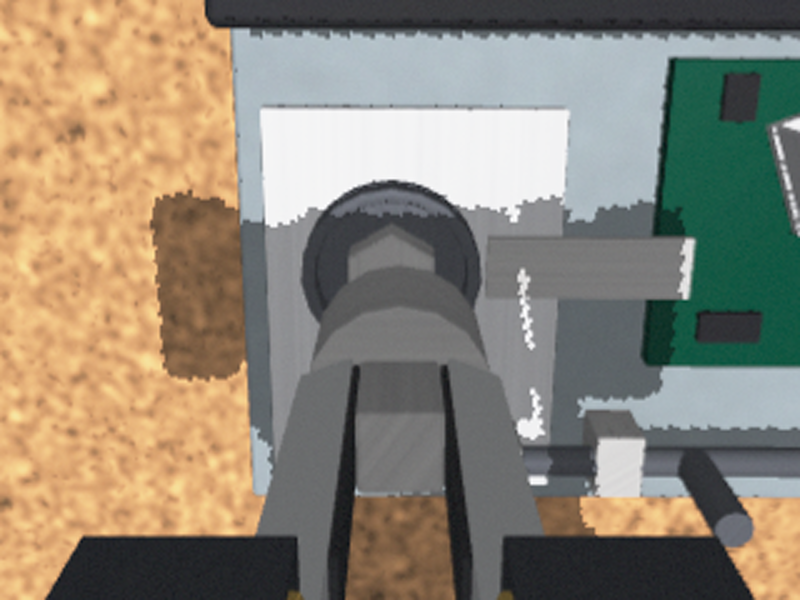

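The socket is held upright above the nut. The collar and nut are centred near crop column 391 and the socket near 400, so there is a small lateral offset to work out.

Run:
```python
from h import *
import pickle
P=pickle.load(open('w4.pkl','rb'))
g=lambda x,y:[160+x/2.5,130+y/2.5]
a=np.radians(16.6);X=np.array([np.cos(a),np.sin(a),0]);Y=np.array([-X[1],X[0],0])
t=np.array([.5183,.2812,0])
for n,p,z,r in [('nut',(391.5,225),.046,.015),('collar',(391,181),.041,.028),('sock bottom',(400,267),.0837,.0215),('sq near',(399,493),.1437,-.009),('sq far',(399,412),.1437,.009),('shoulder',(400,305),.1157,.0215)]:
    c=at('wrist',g(*p),z,P)-r*X; print(n,c.round(4),'rel tool xh,yh',((c-t)@X).round(4),((c-t)@Y).round(4))
```

```text
nut [0.5235 0.2841 0.046 ] rel tool xh,yh 0.0058 0.0013
collar [0.5228 0.2841 0.041 ] rel tool xh,yh 0.0051 0.0015
sock bottom [0.5165 0.2795 0.0837] rel tool xh,yh -0.0022 -0.0012
sq near [0.5175 0.28   0.1437] rel tool xh,yh -0.0011 -0.0009
sq far [0.5175 0.28   0.1437] rel tool xh,yh -0.0011 -0.0009
shoulder [0.5174 0.2798 0.1157] rel tool xh,yh -0.0013 -0.0011
```

send_rows --pt "0 0 0 0.011 0.01 0 0" --pt "0 0 0 0.011 0.01 -0.05 0" --pt "0 0 0 0.011 0.01 -0.09 0" --pt "0 0 0 0.011 0.01 -0.09 0" --pt "0 0 0 0.011 0.01 -0.09 0"

```text
time: 10.95
tcp_pos: [0.5225, 0.285, 0.096]
tool_rot: [0.989, 0.145, -0.001, 0.0]
wrist_force: [0.7, 0.1, -0.7]
width: 0.189
finger_force: 30.0
```

Run:
```python
from h import *
import pickle
s=manip.sense();print(s['tcp_pos'],s['tool_rot'],s['wrist_force'],s['time'])
im=save('wrist','w5.png');P=camera_params('wrist');pickle.dump(P,open('w5.pkl','wb'))
cv2.imwrite('pics/c5.png',cv2.resize(im[170:290,240:400,::-1],(800,600),interpolation=cv2.INTER_CUBIC))
```

```text
[0.52245495 0.28498774 0.0960467 ] [ 9.89424680e-01  1.45046641e-01 -5.03620637e-04  1.45306854e-04] [ 0.65831646  0.1213142  -0.738845  ] 10.95
```

View pics/c5.png

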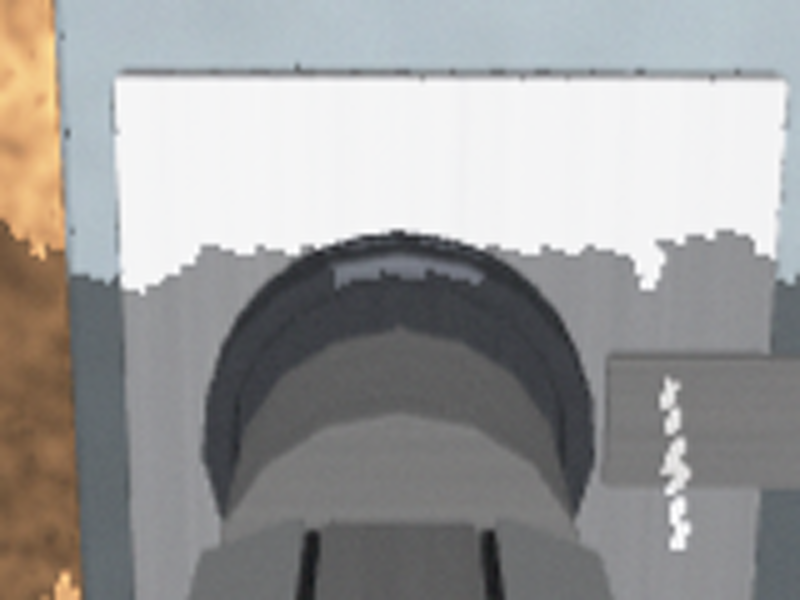

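Laterally, the collar (204 to 594) and socket (400) are now centred. Next I check the fore-aft offset.

Run:
```python
from h import *
import pickle
P=pickle.load(open('w5.pkl','rb'))
g=lambda x,y:[240+x/5,170+y/5]
a=np.radians(16.6);X=np.array([np.cos(a),np.sin(a),0]);Y=np.array([-X[1],X[0],0])
t=np.array([.5225,.285,0]);u=.096-.0377
for n,p,z,r in [('collar',(399,233),.041,.028),('collar inner',(399,256),.041,.0235),('sock bottom',(400,327),u,.0215),('shoulder',(400,412),u+.032,.0215)]:
    c=at('wrist',g(*p),z,P)-r*X; print(n,c.round(4),'rel tool xh,yh',((c-t)@X).round(4),((c-t)@Y).round(4))
# collar side extents at widest (row ~445): centre row
for z,p in [(.041,(204,440)),(.041,(594,440))]:
    c=at('wrist',g(*p),z,P);print(c,((c-t)@X).round(4),((c-t)@Y).round(4))
```

```text
collar [0.5229 0.2843 0.041 ] rel tool xh,yh 0.0002 -0.0008
collar inner [0.5241 0.2847 0.041 ] rel tool xh,yh 0.0015 -0.0008
sock bottom [0.5214 0.2837 0.0583] rel tool xh,yh -0.0015 -0.0009
shoulder [0.5211 0.2837 0.0903] rel tool xh,yh -0.0017 -0.0009
[0.51319057 0.30998937 0.041     ] -0.0018 0.0266
[0.52896737 0.25741938 0.041     ] -0.0017 -0.0283
```

send_rows --pt "0 0 0 0.006 0.002 0 0" --pt "0 0 0 0.006 0.002 -0.03 0" --pt "0 0 0 0.006 0.002 -0.045 0" --pt "0 0 0 0.006 0.002 -0.05 0" --pt "0 0 0 0.006 0.002 -0.05 0"

```text
time: 11.5
tcp_pos: [0.5253, 0.2862, 0.0829]
tool_rot: [0.989, 0.145, 0.001, -0.0]
wrist_force: [-0.9, -0.6, 11.2]
width: 0.189
finger_force: 30.0
```

send_rows --pt "0 0 0 0.005 0.0014 -0.002 0" --pt "0 0 0 0.004 0.005 -0.002 0" --pt "0 0 0 -0.001 0.004 -0.002 0" --pt "0 0 0 -0.006 0.003 -0.002 0" --pt "0 0 0 -0.005 -0.0015 -0.002 0" --pt "0 0 0 -0.004 -0.005 -0.002 0" --pt "0 0 0 0.001 -0.004 -0.002 0" --pt "0 0 0 0.006 -0.003 -0.002 0" --pt "0 0 0 0 0 -0.002 0" --pt "0 0 0 0 0 -0.002 0"

```text
time: 12.5
tcp_pos: [0.5244, 0.2857, 0.0808]
tool_rot: [0.989, 0.145, -0.0, 0.0]
wrist_force: [-0.0, -0.3, -2.1]
width: 0.189
finger_force: 30.0
```

The upward force is gone and the socket has dropped, so it has found the nut. I push it down.

send_rows --pt "0 0 0 0 0 -0.01 0" --pt "0 0 0 0 0 -0.02 0" --pt "0 0 0 0 0 -0.03 0" --pt "0 0 0 0 0 -0.035 0" --pt "0 0 0 0 0 -0.035 0"

```text
time: 13.0
tcp_pos: [0.5244, 0.2856, 0.0703]
tool_rot: [0.989, 0.145, -0.0, 0.0]
wrist_force: [0.1, -0.1, -1.1]
width: 0.19
finger_force: 30.0
```

send_rows --pt "0 0 0 0 0 -0.004 0" --pt "0 0 0 0 0 -0.008 0" --pt "0 0 0 0 0 -0.008 0" --pt "0 0 0 0 0 -0.008 0"

```text
time: 13.4
tcp_pos: [0.5248, 0.2858, 0.0698]
tool_rot: [0.989, 0.145, 0.001, -0.0]
wrist_force: [-6.4, -3.3, 15.6]
width: 0.192
finger_force: 30.0
```

Run:
```python
from h import *
capture('wrist')
for c in('wrist','scene','top'):
    im=capture(c)
    for q,z in(('bolt_knob',.063),('keeper',.05)):
        for r in finder.landmark_of(c,q)[:1]: print(c,q,round(r['score'],2),at(c,r['point'],z).round(4))
    if c=='scene': a=im[100:350,160:460,::-1]
    if c=='wrist': b=im[150:350,190:440,::-1]
out=np.zeros((500,800,3),np.uint8);out[:333,:400]=cv2.resize(a,(400,333));out[:320,400:]=cv2.resize(b,(400,320));cv2.imwrite('pics/f.png',out)
s=manip.sense();print(s['tcp_pos'],s['wrist_force'],s['finger_force'],s['time'])
```

```text
wrist bolt_knob 0.95 [0.4876 0.1711 0.063 ]
scene bolt_knob 0.64 [0.4873 0.1746 0.063 ]
scene keeper 0.98 [0.4759 0.226  0.05  ]
top bolt_knob 0.74 [0.486  0.1705 0.063 ]
top keeper 0.82 [0.4655 0.2343 0.05  ]
[0.52473479 0.28580181 0.0698397 ] [-6.72325573 -3.37542003 15.71597894] 30.00171035528183 13.9
```

View pics/f.png

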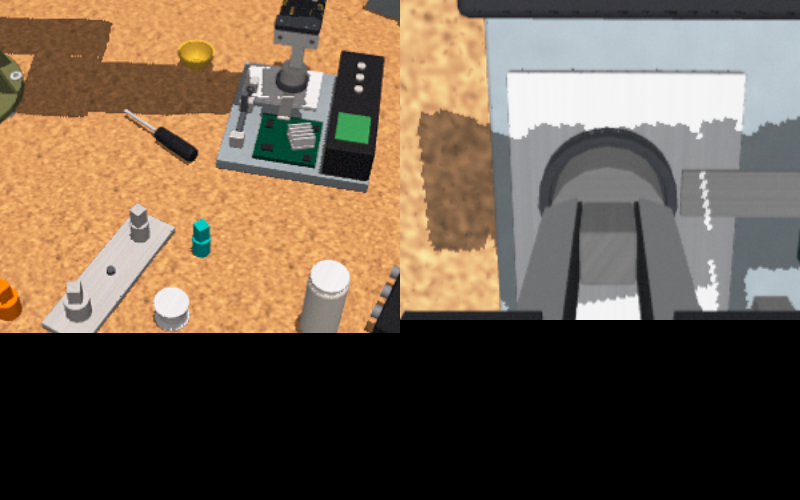

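The socket is seated: the TCP is at 0.0698 m against 0.0697 m expected, with a firm 16 N stop, and it is still gripped at 30 N. The other two sockets stand upright on the rail and the bolt is in the keeper.

```bash
python3 -c "
from station import manip; print(manip.close_job())"
```

```text
the job is handed in; nothing more can be done
None
```

I handed the job in with the bolt pushed to its stop in the keeper, socket_l fully down on the 26 mm clamp nut and still gripped at 30 N, and the other two sockets untouched and upright on the rail; the hand-in gave no verdict.

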